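Pack two jewellery-making kits and close the box

TASK

Make up two kits from the stock on the cork mat: put the low bead jar and the low wire spool into the deep box, one in each cell, then put the lid on the box so that it is fully home; put the tall bead jar and the tall wire spool into the shallow tray, one in each cell. Everything must stand upright on the floor of its cell, either cell will do, and the pencil cup and paste jar stay where they are.

Things in the scene. Friction and masses are not known exactly. Their poses are not given: they have to be found in the camera images.
- box: Kit box: deep open plywood box fixed to the bench, outside 118 x 158 x 54 mm (x, y, z), walls and floor 4 mm, 50 mm deep. A low divider (3 mm thick, top 19 mm above the bench) makes two cells, 110 mm (x) by 73 mm (y), centred at y = +38 and -38 mm; fingers straddling a thing have most room along x. Origin: centre of its underside, on the bench; z up, y along its long side.
- tray: Kit tray: shallow open plywood tray fixed to the bench, plan as the box (118 x 158 mm outside, x, y) but only 20 mm high; walls and floor 4 mm. A low divider (3 mm thick, top 15 mm above the bench) makes two cells, 110 mm (x) by 73 mm (y), centred at y = +38 and -38 mm. Origin: centre of its underside, on the bench; z up, y along its long side.
- lid: Loose plywood lid of the box (0.16 kg), right way up on the bench: plate 130 x 170 x 6 mm (x, y, z), under it a plug 96 x 136 x 5 mm (7 mm play each side in the box's mouth), on top a dark bar handle 14 mm (x) by 60 mm (y), 30 mm high. Origin: centre of plug's underside, z up, y the long side; plate top at 11, handle top at 41 mm. Closed, the origin is 49 mm above the bench; either way round fits.
- low_jar: Low bead jar: closed clear cylinder with mixed beads and a flat white cap, 44 mm diameter, 34 mm high, about 0.07 kg, standing. Origin: centre of its underside, z up.
- tall_jar: Tall bead jar: closed clear cylinder with mixed beads and a flat white cap, 36 mm diameter, 72 mm high, about 0.09 kg, standing. Origin: centre of its underside, z up.
- low_spool: Low wire spool: copper wire between flat black flanges, a plain cylinder 44 mm diameter, 30 mm high, about 0.12 kg, standing on a flange. Origin: centre of its underside, z up.
- tall_spool: Tall wire spool: copper wire between flat black flanges, a plain cylinder 36 mm diameter, 64 mm high, about 0.12 kg, standing on a flange. Origin: centre of its underside, z up.
- pencil_cup: Bystander: white tapered cup, 68 mm across the rim, 85 mm high, with pencils reaching about 142 mm. Origin: centre of its underside.
- paste_jar: Bystander: closed jar, 60 mm diameter, 60 mm high, with a white cap. Origin: centre of its underside.
There are look-alikes about, which are no part of the job. What is shaped like the low_spool but blue or red is not meant. Leave any yellow look-alike of the low_jar alone.

How it is judged:
On the way, in this order (a step that is already met when the one before it is completed fails the run):
1. the low jar and the low spool stand in the box, one in each cell (x of low_jar in the frame of box between -0.04 and 0.04 m and y of low_jar in the frame of box between -0.063 and 0.063 m and z of low_jar in the frame of box between 0 and 0.01 m and angle between each of low_jar, low_spool's own z axis and vertical below 0.1 rad and x of low_spool in the frame of box between -0.04 and 0.04 m and y of low_spool in the frame of box between -0.063 and 0.063 m and z of low_spool in the frame of box between 0 and 0.01 m and ((y of low_jar in the frame of box above 0.012 m and y of low_spool in the frame of box below -0.012 m) or (y of low_jar in the frame of box below -0.012 m and y of low_spool in the frame of box above 0.012 m))), for 0.2 s.
2. the lid is fully home on the packed box (all of step 1 and z of lid in the frame of box between 0.046 and 0.052 m and angle between lid's own z axis and vertical below 0.04 rad and x of lid in the frame of box between -0.012 and 0.012 m and y of lid in the frame of box between -0.012 and 0.012 m), for 0.2 s.
At the end, for the whole second after the job is handed in: Low jar and low spool in box, tall jar and tall spool in tray, one per cell (over 12 mm off the divider line), upright within 0.1 rad, on the floor within 6 mm; lid flat on box (0.04 rad), height right to 3 mm, centred within 12 mm; all released and at rest (under 20 mm/s) (all of step 2 and x of tall_jar in the frame of tray between -0.04 and 0.04 m and y of tall_jar in the frame of tray between -0.063 and 0.063 m and z of tall_jar in the frame of tray between 0 and 0.01 m and angle between each of tall_jar, tall_spool's own z axis and vertical below 0.1 rad and x of tall_spool in the frame of tray between -0.04 and 0.04 m and y of tall_spool in the frame of tray between -0.063 and 0.063 m and z of tall_spool in the frame of tray between 0 and 0.01 m and ((y of tall_jar in the frame of tray above 0.012 m and y of tall_spool in the frame of tray below -0.012 m) or (y of tall_jar in the frame of tray below -0.012 m and y of tall_spool in the frame of tray above 0.012 m)) and linear speed of each of low_jar, low_spool, tall_jar, tall_spool, lid below 0.02 m/s); the robot touches nothing.
It fails at once if the pencil cup is moved more than 30 mm or tipped (distance of pencil_cup from where it was at the start of the episode above 0.03 m or angle between pencil_cup's own z axis and vertical above 0.4 rad).
It fails at once if the paste jar is moved more than 30 mm or tipped (distance of paste_jar from where it was at the start of the episode above 0.03 m or angle between paste_jar's own z axis and vertical above 0.4 rad).
It also fails if it takes over 118 s, if anything falls off the work surface, if the arm or the gripper's body presses on something with over 40 N, if the wrist force passes 120 N, or if a joint passes its speed limit or range.

ROBOT

A 6-joint arm with a two-finger parallel gripper is mounted at the origin on the work surface. World frame = base frame: x ahead of the robot, y to its left, z up, the work surface at z = 0. Lengths are in m, angles in rad, forces in N, time in s.
With the tool pointing down it reaches from about 0.35 to 0.975 m from the base axis. Payload 17.4 kg.
Tool frame: the origin (TCP) lies between the finger pads; the fingertips stand 8 mm ahead of it and the grasp point (between the pads) lies 11 mm behind it; z points along the fingers, y is the line along which they close (so a half turn about z gives the same grasp; the last joint's range is limited). The gripper opens to 85 mm and grips with 20 to 120 N. Pads are 22 mm wide; open, the fingers measure 114 mm over their backs; the gripper's body (76 mm by 85 mm) begins 54 mm behind the grasp point. The pads swing forward as they close: fully open they stand 13 mm farther back than shut.
Start: joints at [-1.149, 0.116, 1.442, -0, 1.584, -0.038], TCP at [0.3, -0.605, 0.239] pointing down, gripper open.
Joint ranges: [-2.83, 2.83], [-0.83, 2.19], [0.07, 2.5], [-1.14, 4.28], [0.01, 3], [-2.97, 2.97]. Speed limits (rad/s): [1.89, 1.89, 2.22, 3.14, 3.14, 3.14].

INTERFACE

Orientations are given as a rotation vector (axis times angle).
In Python, from workcell import telemetry, imaging, close_job gives the robot as it stands.
- The arm moves only by the shell command python3 -m jog 'ROWS'. ROWS is JSON, a list that holds one entry, the list of rows, each a list of 5 numbers: the shift along the tool's x, y, z in m, then the turn about the tool's z in rad, then the gripper command: -1 is fully open, 1 is shut, values between are in proportion. A call has 1 to 10 rows; each row is the pose to reach, as a shift and turn from the pose commanded when the call began, along the tool's axes at that moment; what a row does not reach only later rows make up. A row lasts 1/8 s, in which the tool goes at most 62.5 mm and 10.7 degrees, less where a joint would pass 70% of its speed; a pose out of reach is approached as far as the arm can. A call with a gripper value outside its range is refused whole. The fingers move at their own pace and stop on an object; the grip force is fixed at half the most. Time passes only in rows, so rows that repeat a pose let the fingers close. It gives the time, the measured TCP pose, the force, the opening and the grip force at its end, in the units of the state.
- telemetry.sense(): the state, without advancing time (a new reading comes with each control period).
- imaging.capture(name): name is "scene" or "top" or "wrist"; returns a dict with "image" (480x640x3 uint8, red, green, blue), "depth" (480x640 float32, m along the optical axis (not along the pixel's ray), 0 where there is no reading), "mtx" (3x3 intrinsics, pixels), "origin" and "orientation" of the camera in the world; the wrist camera has in their place "mount" (4x4, takes a point from camera to tool coordinates, whose origin is the TCP and whose axes are the flange's). Camera axes: x right, y down, z forward; pixel columns grow to the right and rows downward; lengths in m; the calibration is good to about 2 mm. A picture is of the moment at which its call begins: read the wrist's pose just before it.
- close_job(): hands the job in; it is judged then, once.
The state is a dict: "clock": time; "joints": joint angles; "joint_vel": joint speeds; "tau": joint torques, N m; "eef_pos": TCP position; "eef_rot": TCP orientation; "ft_force": force on the tool from outside, world axes, zero at the start; "torque": the same for the moment, N m; "opening": opening from 0.0 (shut) to 1.0 (fully open); "grip_force": force on a finger pad.
Only numpy, scipy, OpenCV 4.12 (cv2) and the standard library are available. Lean on these libraries where they do the work, as an engineer would, in place of code of your own. Each camera call takes 0.05 s, during which the arm holds its last target. There are 200 camera calls.

## Working session

There is one attempt and no reset: what is moved stays moved. The work goes in short steps, Python scripts to look and compute and a shell command to move; the robot and the scene stay as the last step left them, time stands still between calls to the robot, and variables do not carry over. Pictures are saved under pics/ and viewed, at most 14 in all, crops included, and the job is handed in when it is done.

```bash
mkdir -p pics; ls; cat > h.py <<'E'
import numpy as np, cv2
from workcell import telemetry, imaging
from scipy.spatial.transform import Rotation as R
def cap(n):
    s=telemetry.sense(); c=imaging.capture(n); 
    if n=='wrist':
        T=np.eye(4); T[:3,:3]=R.from_rotvec(s['eef_rot']).as_matrix(); T[:3,3]=s['eef_pos']
        c['T']=T@np.array(c['mount'])
    else:
        T=np.eye(4); o=np.array(c['orientation'],float)
        T[:3,:3]=o if o.shape==(3,3) else R.from_rotvec(o).as_matrix(); T[:3,3]=c['origin']; c['T']=T
    return c
def save(c,f): cv2.imwrite(f,c['image'][:,:,::-1])
def ray(c,u,v,z):
    d=c['T'][:3,:3]@np.linalg.solve(c['mtx'],[u,v,1.]); o=c['T'][:3,3]
    return o+d*(z-o[2])/d[2]
def cloud(c):
    v,u=np.mgrid[:480,:640]; D=c['depth']
    p=np.stack([u,v,np.ones_like(u)],-1)@np.linalg.inv(c['mtx']).T*D[...,None]
    return p@c['T'][:3,:3].T+c['T'][:3,3]
E
python3 - <<'E'
from h import *
for n in ['top','scene']:
    c=cap(n); save(c,f'pics/{n}0.png'); print(n,c['origin'],c['orientation'],c['mtx']); np.savez(f'{n}0.npz',**c)
print(telemetry.sense())
E
```

```text
pics
top [ 4.79162839e-01 -5.15915803e-04  1.08646131e+00] [-2.1558144   2.16013843 -0.09741774] [[587.60527414   0.         323.4048121 ]
 [  0.         587.60527414 252.10849669]
 [  0.           0.           1.        ]]
scene [1.03973338 0.30601275 0.76872263] [-1.26903601 -2.40175876  0.79224535] [[447.22438562   0.         328.36914608]
 [  0.         447.22438562 238.18066531]
 [  0.           0.           1.        ]]
{'clock': 0.1, 'joints': array([-1.14881458e+00,  1.16436578e-01,  1.44218835e+00, -1.07653096e-05,
        1.58401045e+00, -3.78053510e-02]), 'joint_vel': array([ 5.56480683e-04, -7.92318811e-04, -7.25026127e-05, -9.99997363e-04,
        8.10167306e-04,  8.56407164e-05]), 'tau': array([ 3.38719758e-03, -7.33669996e+01, -6.33786964e+01, -4.50391724e-05,
        5.24526011e-03, -2.32506302e-06]), 'eef_pos': array([ 0.2994558 , -0.60475816,  0.23864325]), 'eef_rot': array([-3.05794483e+00, -7.15653907e-01,  3.29182425e-04]), 'ft_force': array([ 0.85476039, -0.54559511, -0.09544319]), 'torque': array([ 0.00428363, -0.03946222, -0.04673761]), 'grip_force': 0.0, 'opening': 0.9959688383066181}
```

View pics/top0.png

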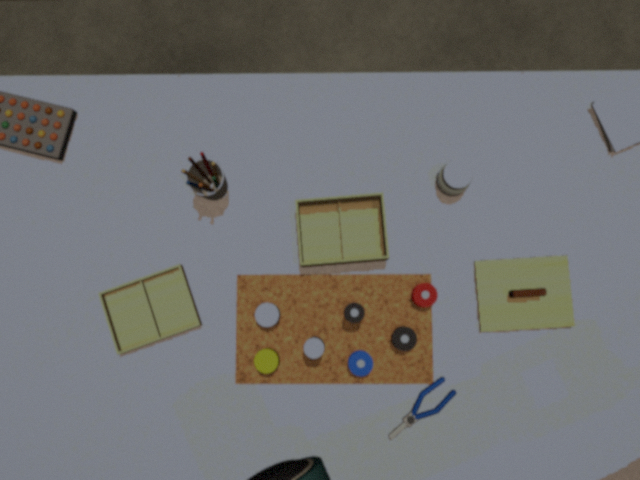

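View pics/scene0.png

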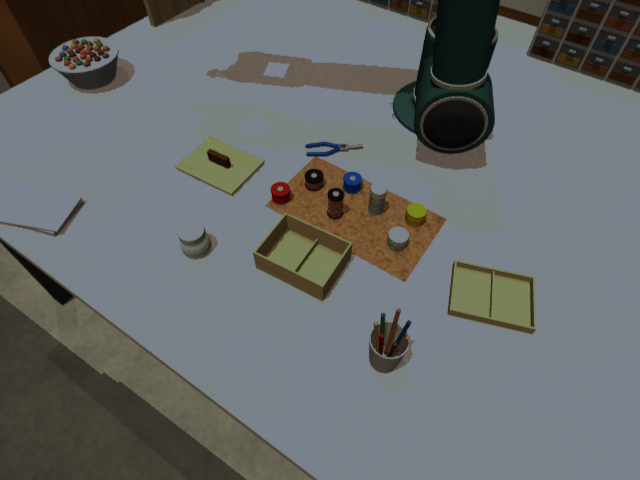

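The top view shows the low jar at (267,315), tall jar (314,348), tall spool (354,313), low spool (404,339), box (341,230), tray (151,309) and lid (524,294). The scene view agrees with it. The yellow, blue and red things are the look-alikes.

```bash
python3 - <<'E'
from h import *
c=dict(np.load('top0.npz')); P=cloud(c); im=c['image'].astype(int); hsv=cv2.cvtColor(c['image'],cv2.COLOR_RGB2HSV)
print('bench z',np.median(P[100:140,300:400,2]), 'noise',P[100:140,300:400,2].std())
# round things: pixels above a height near seed; centre by enclosing circle
for n,(u,v),h in [('low_jar',(267,315),.034),('tall_jar',(314,348),.072),('tall_spool',(354,313),.064),('low_spool',(404,339),.030),('yellow',(266,361),.034),('blue',(360,364),.03),('red',(425,295),.03)]:
    m=np.zeros((480,640),np.uint8); m[v-20:v+21,u-20:u+21]=(P[v-20:v+21,u-20:u+21,2]>h-.008)
    k,l,s,cc=cv2.connectedComponentsWithStats(m); i=l[v,u] or 1+np.argmax(s[1:,4])
    q=P[l==i]; (x,y),r=cv2.minEnclosingCircle(q[:,:2].astype(np.float32)); print(n,'pix',cc[i],'ray',ray(c,*cc[i],h)[:2].round(4),'circ',round(x,4),round(y,4),round(r,4),'z',np.median(q[:,2]).round(4))
def rect(n,box,zl,zh):
    u0,u1,v0,v1=box; q=P[v0:v1,u0:u1].reshape(-1,3); q=q[(q[:,2]>zl)&(q[:,2]<zh)]
    (x,y),wh,a=cv2.minAreaRect(q[:,:2].astype(np.float32)); print(n,len(q),round(x,4),round(y,4),np.round(wh,4),'ang',round(a,2))
rect('box',(285,400,185,275),.046,.062)
rect('tray',(95,210,258,360),.013,.028)
rect('lid',(465,582,248,340),.006,.018)
rect('handle',(500,560,280,305),.03,.05)
rect('handlepx',(500,560,280,305),.02,.05)
E
```

```text
bench z -0.0012009875526256542 noise 0.07078386439428547
low_jar pix [266.68789809 314.7940552 ] ray [0.4805 0.119 ] circ 0.4808 0.1191 0.022 z 0.0326
tall_jar pix [313.56559767 348.04956268] ray [0.424  0.0339] circ 0.4439 0.0215 0.0417 z 0.0709
tall_spool pix [354.15835777 312.76539589] ray [ 0.4838 -0.036 ] circ 0.4834 -0.0269 0.0268 z 0.0629
low_spool pix [404.30674847 338.7791411 ] ray [ 0.4379 -0.1258] circ 0.4548 -0.0734 0.077 z 0.0288
yellow pix [265.96530612 360.94489796] ray [0.3993 0.1195] circ 0.4321 0.0676 0.0829 z 0.033
blue pix [360.45790554 363.56262834] ray [ 0.3945 -0.0477] circ 0.4277 -0.0298 0.0593 z 0.0288
red pix [424.91546392 294.86597938] ray [ 0.5157 -0.1639] circ 0.501 -0.0927 0.0948 z 0.0285
box 786 0.6329 -0.015 [0.119  0.1581] ang 4.67
tray 912 0.4915 0.3363 [0.1187 0.1598] ang 19.55
lid 6239 0.5188 -0.3467 [0.13   0.1726] ang 3.34
handle 276 0.5188 -0.3464 [0.014  0.0616] ang 3.53
handlepx 292 0.5189 -0.3464 [0.0141 0.0616] ang 3.41
```

```bash
cat > plan.py <<'E'
# python3 plan.py "x y z phi" ... : shift+turn of each waypoint from the one before (first: from the measured pose)
import sys
from h import *
s=telemetry.sense(); p=s['eef_pos']; X=R.from_rotvec(s['eef_rot']).as_matrix()[:,0]; f=np.arctan2(X[1],X[0])
print('clock',round(s['clock'],2),'at',p.round(4),'phi',np.degrees(f).round(2),'open',round(s['opening'],3),'grip',round(s['grip_force'],1),'F',s['ft_force'].round(1),'j1,j6',s['joints'][[0,5]].round(2))
for a in sys.argv[1:]:
    q=np.array(a.split(),float); d=q[:3]-p; c,n=np.cos(f),np.sin(f); g=np.radians(q[3])
    t=(f-g+np.pi)%(2*np.pi)-np.pi
    print(np.round([c*d[0]+n*d[1], n*d[0]-c*d[1], -d[2], t],4)); p,f=q[:3],g
E
python3 plan.py ".4805 .119 .15 26" ".4805 .119 .016 26" ".4805 .119 .15 26" ".6298 .0229 .15 94.7" ".6298 .0229 .022 94.7"
```

```text
clock 0.1 at [ 0.2995 -0.6048  0.2386] phi 26.34 open 0.996 grip 0.0 F [ 0.9 -0.5 -0.1] j1,j6 [-1.15 -0.04]
[ 0.4834 -0.5683  0.0886  0.006 ]
[0.    0.    0.134 0.   ]
[ 0.     0.    -0.134  0.   ]
[ 0.0921  0.1518 -0.     -1.199 ]
[0.    0.    0.128 0.   ]
```

```bash
python3 -m jog '[[[0.242,-0.284,0.05,0,-1],[0.242,-0.284,0.05,0,-1],[0.4834,-0.5683,0.0886,0.006,-1],[0.4834,-0.5683,0.0886,0.006,-1],[0.4834,-0.5683,0.0886,0.006,-1],[0.4834,-0.5683,0.0886,0.006,-1],[0.4834,-0.5683,0.0886,0.006,-1],[0.4834,-0.5683,0.0886,0.006,-1],[0.4834,-0.5683,0.0886,0.006,-1],[0.4834,-0.5683,0.0886,0.006,-1]]]'; python3 plan.py ".4805 .119 .15 26"
```

```text
clock: 1.35
eef_pos: [0.4501, -0.0008, 0.1651]
eef_rot: [3.061, 0.707, 0.001]
ft_force: [0.9, -0.8, -0.7]
opening: 1.002
grip_force: 0.0
clock 1.35 at [ 0.4501 -0.0008  0.1651] phi 26.0 open 1.002 grip 0.0 F [ 0.9 -0.8 -0.7] j1,j6 [-0.06  1.06]
[ 0.0799 -0.0944  0.0151 -0.0001]
```

```bash
python3 -m jog '[[[0.0799,-0.0944,0.0151,0,-1],[0.0799,-0.0944,0.0151,0,-1],[0.0799,-0.0944,0.0151,0,-1],[0.0799,-0.0944,0.0151,0,-1]]]' >/dev/null; python3 - <<'E'
from h import *
c=cap('wrist'); save(c,'pics/w1.png')
E
python3 plan.py ".4805 .119 .15 26" ".4805 .119 .016 26"
```

```text
clock 1.9 at [0.4804 0.1164 0.1501] phi 25.98 open 1.003 grip 0.0 F [-0.3 -0.5  0.5] j1,j6 [0.19 1.3 ]
[ 0.0013 -0.0023  0.0001 -0.0004]
[0.    0.    0.134 0.   ]
```

View pics/w1.png

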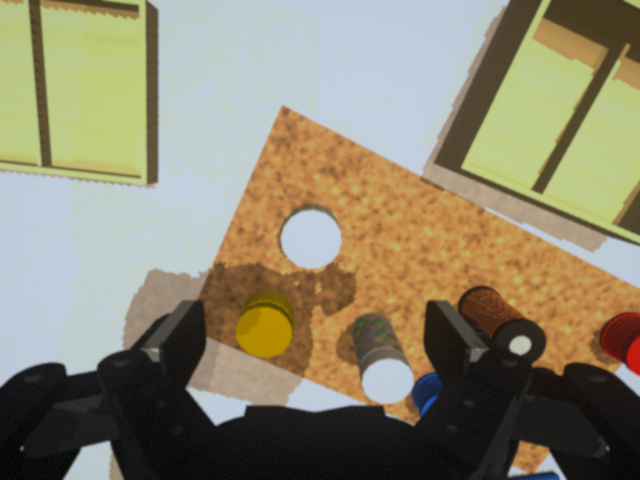

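Low jar's white cap is at (311,238) in the wrist view, with nothing near the fingers' path. I'll check the position by ray.

```bash
python3 - <<'E'
from h import *
c=cap('wrist'); P=cloud(c); 
for n,x,y,h in [('low_jar',.4805,.119,.034),('tall_jar',.424,.034,.072),('tall_spool',.4838,-.036,.064)]:
    m=(np.abs(P[...,2]-h)<.006)&(np.hypot(P[...,0]-x,P[...,1]-y)<.035); q=P[m]; (a,b),r=cv2.minEnclosingCircle(q[:,:2].astype(np.float32)); print(n,np.round([a,b,r],4),len(q))
E
python3 plan.py ".4805 .119 .016 26"
```

```text
low_jar [0.4803 0.1202 0.0218] 2867
tall_jar [0.4231 0.0351 0.0185] 2084
tall_spool [ 0.483  -0.0351  0.0188] 1641
clock 1.95 at [0.4805 0.116  0.1503] phi 25.93 open 1.002 grip 0.0 F [-0.1  0.  -1.3] j1,j6 [0.19 1.3 ]
[ 0.0013 -0.0027  0.1343 -0.0012]
```

Good agreement (1 mm). Descend and grip.

```bash
python3 -m jog '[[[0.0015,-0.003,0.06,0,-1],[0.0015,-0.003,0.1,0,-1],[0.0015,-0.003,0.125,0,-1],[0.0015,-0.003,0.134,0,-1],[0.0015,-0.003,0.134,0,-1],[0.0015,-0.003,0.134,0,0.4],[0.0015,-0.003,0.134,0,1],[0.0015,-0.003,0.134,0,1],[0.0015,-0.003,0.134,0,1],[0.0015,-0.003,0.134,0,1]]]' ; python3 plan.py ".4805 .119 .14 26" ".6298 .0229 .14 94.7" ".6298 .0229 .022 94.7"
```

```text
clock: 3.2
eef_pos: [0.4811, 0.1205, 0.0173]
eef_rot: [3.061, 0.707, 0.002]
ft_force: [-2.0, -1.6, 8.2]
opening: 0.495
grip_force: 60.8
clock 3.2 at [0.4811 0.1205 0.0173] phi 26.01 open 0.495 grip 60.8 F [-2.  -1.6  8.2] j1,j6 [0.19 1.31]
[-1.200e-03  1.000e-03 -1.227e-01  1.000e-04]
[ 0.0921  0.1518 -0.     -1.199 ]
[0.    0.    0.118 0.   ]
```

```bash
python3 -m jog '[[[0,0,-0.06,0,1],[0,0,-0.12,0,1],[0.09,0.15,-0.12,-1.199,1],[0.09,0.15,-0.12,-1.199,1],[0.09,0.15,-0.12,-1.199,1],[0.09,0.15,-0.12,-1.199,1],[0.09,0.15,-0.12,-1.199,1],[0.09,0.15,-0.12,-1.199,1],[0.09,0.15,-0.12,-1.199,1],[0.09,0.15,-0.12,-1.199,1]]]' >/dev/null; python3 plan.py ".6298 .0229 .06 94.7" ".6298 .0229 .022 94.7"; python3 - <<'E'
from h import *
c=cap('wrist'); save(c,'pics/w2.png'); P=cloud(c); q=P[(P[...,2]>.046)&(P[...,2]<.062)&(np.hypot(P[...,0]-.633,P[...,1]+.015)<.11)]
print(len(q),cv2.minAreaRect(q[:,:2].astype(np.float32)))
E
```

```text
clock 4.45 at [0.6272 0.0251 0.1363] phi 94.67 open 0.497 grip 61.5 F [-0.5 -0.5  0.3] j1,j6 [-0.   -0.08]
[-0.0024  0.0024  0.0763 -0.0005]
[0.    0.    0.038 0.   ]
4015 ((0.6323216557502747, -0.013138093054294586), (0.11853741109371185, 0.1556835174560547), 4.59645938873291)
```

View pics/w2.png

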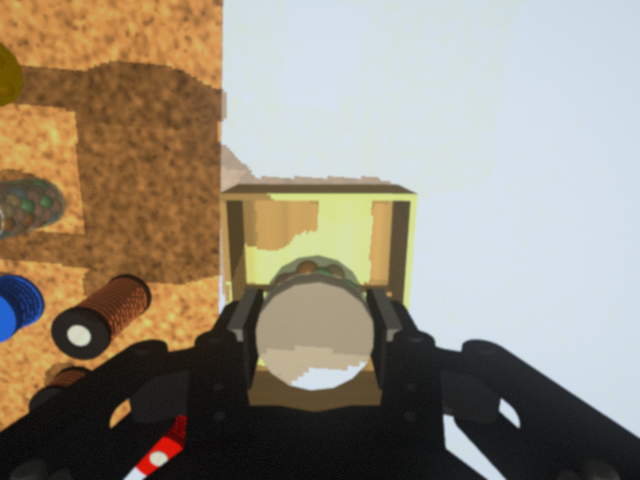

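The jar is held upright over the +y cell of the box. Lowering and releasing it part open.

```bash
python3 -m jog '[[[-0.0024,0.0024,0.05,0,1],[-0.0024,0.0024,0.09,0,1],[-0.0024,0.0024,0.108,0,1],[-0.0024,0.0024,0.1135,0,1],[-0.0024,0.0024,0.1135,0,1],[-0.0024,0.0024,0.1135,0,1]]]'; python3 plan.py ".6298 .0229 .022 94.7"
```

```text
clock: 5.25
eef_pos: [0.6306, 0.0228, 0.0242]
eef_rot: [2.128, 2.309, 0.002]
ft_force: [-0.3, 0.4, -1.5]
opening: 0.494
grip_force: 61.5
clock 5.25 at [0.6306 0.0228 0.0242] phi 94.69 open 0.494 grip 61.5 F [-0.3  0.4 -1.5] j1,j6 [-0.   -0.09]
[ 0.0002 -0.0008  0.0022 -0.0002]
```

```bash
python3 -m jog '[[[0,0,0.002,0,1],[0,0,0.002,0,1],[0,0,0.002,0,-0.35],[0,0,0.002,0,-0.35],[0,0,0.002,0,-0.35],[0,0,-0.02,0,-0.35],[0,0,-0.06,0,-0.35],[0,0,-0.12,0,-0.35]]]'; python3 plan.py ".4379 -.1258 .14 135"
```

```text
clock: 6.25
eef_pos: [0.6291, 0.0228, 0.1441]
eef_rot: [-2.128, -2.31, 0.002]
ft_force: [1.1, -0.6, 0.8]
opening: 0.673
grip_force: 0.0
clock 6.25 at [0.6291 0.0228 0.1441] phi 94.7 open 0.673 grip 0.0 F [ 1.1 -0.6  0.8] j1,j6 [-0.   -0.09]
[-0.1324 -0.2027  0.0041 -0.7034]
```

```bash
python3 -m jog '[[[-0.132,-0.203,0,-0.703,-1],[-0.132,-0.203,0,-0.703,-1],[-0.132,-0.203,0,-0.703,-1],[-0.132,-0.203,0,-0.703,-1],[-0.132,-0.203,0,-0.703,-1],[-0.132,-0.203,0,-0.703,-1],[-0.132,-0.203,0,-0.703,-1],[-0.132,-0.203,0,-0.703,-1]]]' >/dev/null; python3 - <<'E'
from h import *
c=cap('wrist'); P=cloud(c); x,y,h=.4379,-.1258,.03
m=(np.abs(P[...,2]-h)<.006)&(np.hypot(P[...,0]-x,P[...,1]-y)<.035); q=P[m]; (a,b),r=cv2.minEnclosingCircle(q[:,:2].astype(np.float32)); print('spool',np.round([a,b,r],4),len(q))
c=cap('top'); P=cloud(c); save(c,'pics/t1.png')
q=P[(np.abs(P[...,2]-.038)<.005)&(np.hypot(P[...,0]-.63,P[...,1]-.023)<.04)]; (a,b),r=cv2.minEnclosingCircle(q[:,:2].astype(np.float32)); print('jar',np.round([a,b,r],4),len(q),np.median(q[:,2]))
E
python3 plan.py ".4379 -.1258 .014 135"
```

```text
spool [ 0.4373 -0.1256  0.0223] 3019
jar [0.6286 0.03   0.0301] 444 0.03678725329188981
clock 7.35 at [ 0.4386 -0.125   0.1424] phi 135.01 open 0.997 grip 0.0 F [-0.5 -0.2 -1.5] j1,j6 [-0.33 -1.12]
[-1.000e-04 -1.100e-03  1.284e-01  2.000e-04]
```

```bash
python3 -m jog '[[[0,-0.001,0.06,0,-1],[0,-0.001,0.1,0,-1],[0,-0.001,0.12,0,-1],[0,-0.001,0.127,0,-1],[0,-0.001,0.127,0,-1],[0,-0.001,0.127,0,0.4],[0,-0.001,0.127,0,1],[0,-0.001,0.127,0,1],[0,-0.001,0.127,0,1],[0,-0.001,0.127,0,1]]]'; python3 plan.py ".4379 -.1258 .14 135" ".636 -.052 .14 94.7"
```

```text
clock: 8.6
eef_pos: [0.438, -0.1263, 0.0166]
eef_rot: [1.202, 2.901, 0.0]
ft_force: [-1.8, 0.5, 8.7]
opening: 0.491
grip_force: 60.8
clock 8.6 at [ 0.438  -0.1263  0.0166] phi 134.97 open 0.491 grip 60.8 F [-1.8  0.5  8.7] j1,j6 [-0.34 -1.12]
[ 0.0004  0.0002 -0.1234 -0.0005]
[-0.0879  0.1923 -0.      0.7034]
```

```bash
python3 -m jog '[[[0,0,-0.06,0,1],[0,0,-0.123,0,1],[-0.088,0.192,-0.123,0.703,1],[-0.088,0.192,-0.123,0.703,1],[-0.088,0.192,-0.123,0.703,1],[-0.088,0.192,-0.123,0.703,1],[-0.088,0.192,-0.123,0.703,1],[-0.088,0.192,-0.123,0.703,1],[-0.088,0.192,-0.123,0.703,1],[-0.088,0.192,-0.123,0.703,1]]]' ; python3 plan.py ".6357 -.0524 .022 94.7"
```

```text
clock: 9.85
eef_pos: [0.6352, -0.053, 0.1391]
eef_rot: [2.128, 2.31, 0.001]
ft_force: [0.0, 0.5, -0.8]
opening: 0.492
grip_force: 61.6
clock 9.85 at [ 0.6352 -0.053   0.1391] phi 94.7 open 0.492 grip 61.6 F [ 0.   0.5 -0.8] j1,j6 [-0.12 -0.21]
[ 0.0006  0.0005  0.1171 -0.    ]
```

```bash
python3 -m jog '[[[0,0,0.05,0,1],[0,0,0.09,0,1],[0,0,0.11,0,1],[0,0,0.117,0,1],[0,0,0.1185,0,1],[0,0,0.1185,0,1],[0,0,0.1185,0,1]]]'; python3 -m jog '[[[0,0,0,0,-0.35],[0,0,0,0,-0.35],[0,0,0,0,-0.35],[0,0,-0.02,0,-0.35],[0,0,-0.06,0,-0.35],[0,0,-0.12,0,-0.35],[0,0,-0.15,0,-0.35],[0,0,-0.15,0,-0.35]]]'; python3 plan.py ".5188 -.3464 .17 93.5"
```

```text
clock: 10.72
eef_pos: [0.6361, -0.0527, 0.0212]
eef_rot: [2.128, 2.31, 0.001]
ft_force: [0.4, 0.5, -0.9]
opening: 0.498
grip_force: 61.6
clock: 11.72
eef_pos: [0.6366, -0.0528, 0.1748]
eef_rot: [2.125, 2.307, 0.005]
ft_force: [0.6, 0.3, -0.6]
opening: 0.674
grip_force: 0.0
clock 11.72 at [ 0.6366 -0.0528  0.1748] phi 94.7 open 0.674 grip 0.0 F [ 0.6  0.3 -0.6] j1,j6 [-0.12 -0.2 ]
[-0.283  -0.1415  0.0048  0.0209]
```

```bash
python3 -m jog '[[[-0.283,-0.1415,0.005,0.021,-0.35],[-0.283,-0.1415,0.005,0.021,-0.35],[-0.283,-0.1415,0.005,0.021,-0.35],[-0.283,-0.1415,0.005,0.021,-0.35],[-0.283,-0.1415,0.005,0.021,-0.35],[-0.283,-0.1415,0.005,0.021,-0.35],[-0.283,-0.1415,0.005,0.021,-0.35],[-0.283,-0.1415,0.005,0.021,-0.35]]]' >/dev/null
python3 - <<'E'
from h import *
c=cap('top'); cv2.imwrite('pics/t2.png',cv2.resize(c['image'][185:275,285:400,::-1],None,fx=5,fy=5))
P=cloud(c); T=P[P[...,2]<.05]
for n,x,y in [('jar',.6295,.0229),('spool',.6358,-.0527)]:
    q=P[(P[...,2]>.028)&(P[...,2]<.045)&(np.hypot(P[...,0]-x,P[...,1]-y)<.03)]; (a,b),r=cv2.minEnclosingCircle(q[:,:2].astype(np.float32)); print(n,np.round([a,b,r],4),len(q),np.median(q[:,2]),q[:,2].std())
c=cap('wrist'); P=cloud(c)
for n,zl,zh,rr in [('handle',.03,.05,.05),('lid',.006,.018,.12)]:
    q=P[(P[...,2]>zl)&(P[...,2]<zh)&(np.hypot(P[...,0]-.5188,P[...,1]+.3464)<rr)]; print(n,len(q),cv2.minAreaRect(q[:,:2].astype(np.float32)))
E
python3 plan.py ".5188 -.3464 .026 93.5"
```

```text
jar [0.6306 0.0215 0.0222] 456 0.036626984910138605 0.0020922239987197695
spool [ 0.6363 -0.052   0.0222] 458 0.03314453571372533 0.0018313110416798557
handle 1507 ((0.5181385278701782, -0.34618744254112244), (0.013926624320447445, 0.05943998321890831), 3.258599281311035)
lid 30802 ((0.5181283354759216, -0.34666091203689575), (0.13028916716575623, 0.1701054871082306), 3.2927052974700928)
clock 12.82 at [ 0.5183 -0.3452  0.1652] phi 93.58 open 0.675 grip 0.0 F [-0.5  0.1  0.1] j1,j6 [-0.63 -0.69]
[-0.0012  0.0004  0.1392  0.0015]
```

View pics/t2.png

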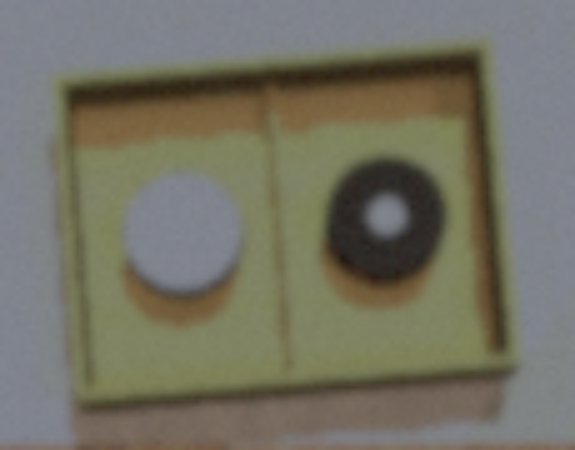

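Jar (180,232 in the crop) and spool (387,218) stand upright, one per cell. Now for the lid.

```bash
python3 -m jog '[[[-0.001,0,0.06,0.003,-0.35],[-0.001,0,0.1,0.003,-0.35],[-0.001,0,0.125,0.003,-0.35],[-0.001,0,0.131,0.003,-0.35],[-0.001,0,0.131,0.003,-0.35],[-0.001,0,0.131,0.003,0.4],[-0.001,0,0.131,0.003,1],[-0.001,0,0.131,0.003,1],[-0.001,0,0.131,0.003,1],[-0.001,0,0.131,0.003,1]]]'; python3 plan.py ".5188 -.3464 .15 93.5" ".6327 -.0145 .15 94.8" ; python3 - <<'E'
from h import *
save(cap('wrist'),'pics/w3.png')
E
```

```text
clock: 14.08
eef_pos: [0.5183, -0.3475, 0.0352]
eef_rot: [2.155, 2.284, 0.0]
ft_force: [-1.0, 1.4, 6.2]
opening: 0.141
grip_force: 60.2
clock 14.07 at [ 0.5183 -0.3475  0.0352] phi 93.32 open 0.141 grip 60.2 F [-1.   1.4  6.2] j1,j6 [-0.63 -0.69]
[ 0.0011  0.0006 -0.1148 -0.0031]
[ 0.3243  0.1339 -0.     -0.0227]
```

View pics/w3.png

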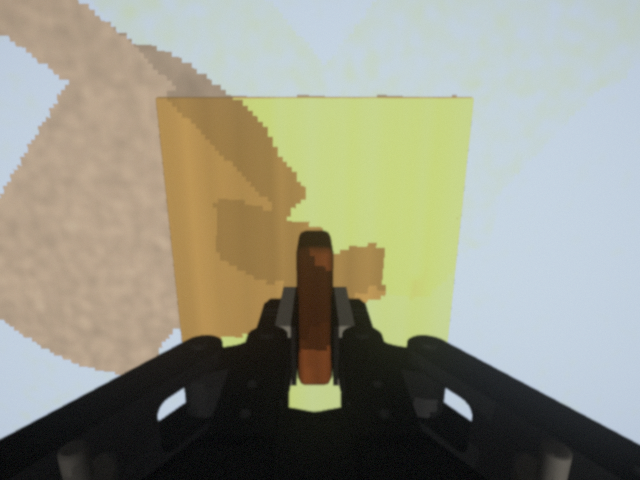

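The handle is squarely gripped, at (315,310). Lift and carry.

```bash
python3 -m jog '[[[0,0,-0.03,0,1],[0,0,-0.08,0,1],[0,0,-0.12,0,1],[0.16,0.067,-0.12,-0.012,1],[0.16,0.067,-0.12,-0.012,1],[0.16,0.067,-0.12,-0.012,1],[0.324,0.134,-0.12,-0.024,1],[0.324,0.134,-0.12,-0.024,1],[0.324,0.134,-0.12,-0.024,1],[0.324,0.134,-0.12,-0.024,1]]]'; python3 -m jog '[[[0,0,0,0,1],[0,0,0,0,1],[0,0,0,0,1]]]' >/dev/null; python3 plan.py ".6327 -.0155 .088 94.7"; python3 - <<'E'
from h import *
c=cap('top');P=cloud(c);q=P[(P[...,2]>.10)&(P[...,2]<.15)&(np.hypot(P[...,0]-.633,P[...,1]+.0155)<.12)]; print(len(q),cv2.minAreaRect(q[:,:2].astype(np.float32)),np.median(q[:,2])); save(c,'pics/t3.png')
E
```

```text
clock: 15.38
eef_pos: [0.6333, -0.0129, 0.1539]
eef_rot: [-2.124, -2.314, -0.0]
ft_force: [-0.6, -0.6, -0.8]
opening: 0.146
grip_force: 59.2
clock 15.75 at [ 0.6327 -0.017   0.1543] phi 94.62 open 0.145 grip 59.2 F [ 0.6 -1.  -2. ] j1,j6 [-0.07 -0.15]
[ 0.0015  0.0001  0.0663 -0.0013]
2550 ((0.5959022641181946, -0.017266087234020233), (0.13364361226558685, 0.07634448260068893), 85.5949478149414) 0.1288732212478726
```

```bash
python3 -m jog '[[[0.0015,0,0.04,-0.001,1],[0.0015,0,0.055,-0.001,1],[0.0015,0,0.063,-0.001,1],[0.0015,0,0.067,-0.001,1],[0.0015,0,0.069,-0.001,1],[0.0015,0,0.069,-0.001,1],[0.0015,0,0.069,-0.001,1]]]'; python3 - <<'E'
from h import *
save(cap('scene'),'pics/s2.png'); im=cv2.imread('pics/s2.png'); cv2.imwrite('pics/s2.png',cv2.resize(im[190:320,220:400],None,fx=4,fy=4))
E
```

```text
clock: 16.68
eef_pos: [0.6329, -0.0146, 0.0856]
eef_rot: [2.127, 2.311, 0.001]
ft_force: [0.1, -0.1, -0.6]
opening: 0.145
grip_force: 59.1
```

View pics/s2.png

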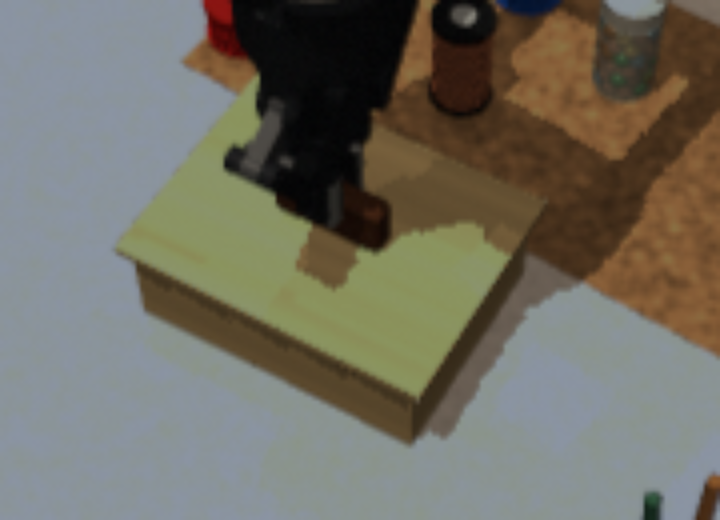

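The lid sits in line with the box, all edges overhanging evenly. Set it down, release and go up.

```bash
python3 -m jog '[[[0,0,0.0015,0,1],[0,0,0.0015,0,1],[0,0,0.0015,0,-0.35],[0,0,0.0015,0,-0.35],[0,0,0.0015,0,-0.35],[0,0,-0.02,0,-0.35],[0,0,-0.08,0,-0.35],[0,0,-0.08,0,-0.35]]]'; python3 plan.py ".4832 -.0355 .165 109.6"
```

```text
clock: 17.73
eef_pos: [0.6347, -0.0147, 0.1722]
eef_rot: [2.123, 2.307, 0.009]
ft_force: [0.1, -0.5, -0.1]
opening: 0.675
grip_force: 0.0
clock 17.73 at [ 0.6347 -0.0147  0.1722] phi 94.76 open 0.675 grip 0.0 F [ 0.1 -0.5 -0.1] j1,j6 [-0.06 -0.15]
[-0.0082 -0.1527  0.0072 -0.2591]
```

```bash
python3 -m jog '[[[-0.008,-0.153,0,-0.26,-0.35],[-0.008,-0.153,0,-0.26,-0.35],[-0.008,-0.153,0,-0.26,-0.35],[-0.008,-0.153,0,-0.26,-0.35],[-0.008,-0.153,0,-0.26,-0.35],[-0.008,-0.153,0,-0.26,-0.35],[-0.008,-0.153,0,-0.26,-0.35]]]' >/dev/null
python3 - <<'E'
from h import *
c=cap('top'); P=cloud(c); save(c,'pics/t4.png')
q=P[(P[...,2]>.05)&(P[...,2]<.07)&(np.hypot(P[...,0]-.633,P[...,1]+.0145)<.12)&(P[...,0]>.55)]; print('lid',len(q),cv2.minAreaRect(q[:,:2].astype(np.float32)),np.median(q[:,2]),q[:,2].std())
A=np.c_[q[:,:2],np.ones(len(q))]; print('slope',np.linalg.lstsq(A,q[:,2],rcond=None)[0])
c=cap('wrist'); P=cloud(c)
for n,x,y,h in [('tall_jar',.424,.034,.072),('tall_spool',.4838,-.036,.064)]:
    m=(np.abs(P[...,2]-h)<.006)&(np.hypot(P[...,0]-x,P[...,1]-y)<.035); q=P[m]; 
    if len(q): print(n,cv2.minEnclosingCircle(q[:,:2].astype(np.float32)),len(q))
E
python3 plan.py ".4832 -.0355 .045 109.6"
```

```text
lid 6482 ((0.6333140730857849, -0.014324232935905457), (0.1307074874639511, 0.1704171895980835), 4.724280834197998) 0.05883530349480437 0.0019302706213682821
slope [-0.00024825  0.00146412  0.05903545]
tall_jar ((0.4234692454338074, 0.03482948988676071), 0.01797064021229744) 3010
tall_spool ((0.4831993579864502, -0.035468026995658875), 0.018379606306552887) 2214
clock 18.7 at [ 0.4811 -0.0351  0.1649] phi 109.66 open 0.678 grip 0.0 F [-0.1  0.6  0.4] j1,j6 [-0.13 -0.47]
[-0.001   0.0018  0.1199  0.001 ]
```

Lid is home (flat, top at 0.059–0.060, within 1 mm of centre). Tall spool next.

```bash
python3 -m jog '[[[-0.001,0.002,0.06,0,-0.35],[-0.001,0.002,0.1,0,-0.35],[-0.001,0.002,0.12,0,-0.35],[-0.001,0.002,0.12,0,-0.35],[-0.001,0.002,0.12,0,-0.35],[-0.001,0.002,0.12,0,0.3],[-0.001,0.002,0.12,0,1],[-0.001,0.002,0.12,0,1],[-0.001,0.002,0.12,0,1],[-0.001,0.002,0.12,0,1]]]'; python3 plan.py ".4832 -.0355 .175 109.6" ".4788 .3721 .175 109.6"
```

```text
clock: 19.95
eef_pos: [0.4838, -0.0356, 0.0465]
eef_rot: [1.809, 2.567, 0.001]
ft_force: [-2.0, 0.1, 7.0]
opening: 0.405
grip_force: 59.8
clock 19.95 at [ 0.4838 -0.0356  0.0465] phi 109.65 open 0.405 grip 59.8 F [-2.   0.1  7. ] j1,j6 [-0.13 -0.47]
[ 0.0003 -0.0005 -0.1285  0.0009]
[ 0.3855  0.1326 -0.      0.    ]
```

```bash
python3 -m jog '[[[0,0,-0.06,0,1],[0,0,-0.12,0,1],[0.19,0.066,-0.125,0,1],[0.19,0.066,-0.125,0,1],[0.3855,0.1326,-0.125,0,1],[0.3855,0.1326,-0.125,0,1],[0.3855,0.1326,-0.125,0,1],[0.3855,0.1326,-0.125,0,1],[0.3855,0.1326,-0.125,0,1],[0.3855,0.1326,-0.125,0,1]]]'>/dev/null; python3 -m jog '[[[0,0,0,0,1],[0,0,0,0,1],[0,0,0,0,1]]]'>/dev/null;  python3 plan.py ".4788 .3721 .0505 109.6"; python3 - <<'E'
from h import *
c=cap('wrist'); save(c,'pics/w4.png')
E
```

```text
clock 21.57 at [0.4786 0.3714 0.1704] phi 109.59 open 0.4 grip 60.2 F [ 0.4 -1.1 -0.5] j1,j6 [0.62 0.28]
[ 6.000e-04  4.000e-04  1.199e-01 -1.000e-04]
```

View pics/w4.png

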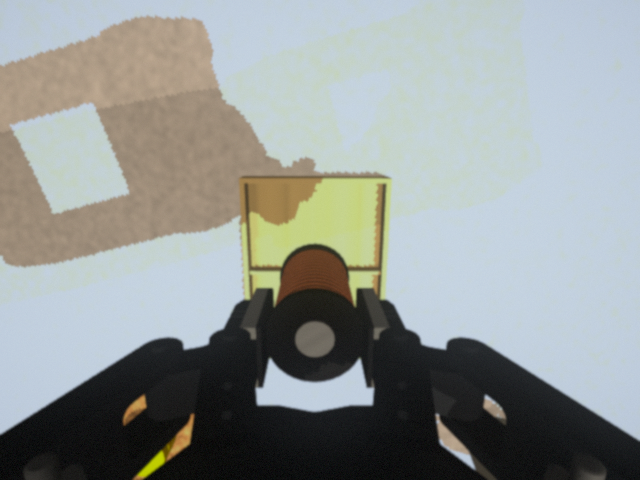

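The spool is upright; the spot below the TCP projects to about row 232, the middle of the far cell (divider row 268, wall row 180). Lower it.

```bash
python3 -m jog '[[[0,0,0.05,0,1],[0,0,0.09,0,1],[0,0,0.112,0,1],[0,0,0.118,0,1],[0,0,0.12,0,1],[0,0,0.12,0,1],[0,0,0.12,0,1]]]'; python3 -m jog '[[[0,0,0.0005,0,-0.2],[0,0,0.0005,0,-0.2],[0,0,0.0005,0,-0.2],[0,0,-0.03,0,-0.2],[0,0,-0.08,0,-0.2],[0,0,-0.12,0,-0.2],[0,0,-0.12,0,-0.2]]]'; python3 plan.py ".4235 .0349 .165 95"
```

```text
clock: 22.5
eef_pos: [0.4787, 0.3724, 0.0512]
eef_rot: [1.809, 2.568, 0.002]
ft_force: [0.3, -0.4, -1.4]
opening: 0.402
grip_force: 60.2
clock: 23.38
eef_pos: [0.4793, 0.3729, 0.1739]
eef_rot: [1.809, 2.567, 0.008]
ft_force: [-0.4, -0.2, -1.1]
opening: 0.599
grip_force: 0.0
clock 23.38 at [0.4793 0.3729 0.1739] phi 109.65 open 0.599 grip 0.0 F [-0.4 -0.2 -1.1] j1,j6 [0.62 0.28]
[-0.2995 -0.1662  0.0089  0.2558]
```

```bash
python3 -m jog '[[[-0.15,-0.083,0.009,0.12,-0.2],[-0.15,-0.083,0.009,0.12,-0.2],[-0.2995,-0.1662,0.009,0.256,-0.2],[-0.2995,-0.1662,0.009,0.256,-0.2],[-0.2995,-0.1662,0.009,0.256,-0.2],[-0.2995,-0.1662,0.009,0.256,-0.2],[-0.2995,-0.1662,0.009,0.256,-0.2],[-0.2995,-0.1662,0.009,0.256,-0.2],[-0.2995,-0.1662,0.009,0.256,-0.2],[-0.2995,-0.1662,0.009,0.256,-0.2]]]'>/dev/null
python3 - <<'E'
from h import *
c=cap('top'); P=cloud(c)
q=P[(P[...,2]>.058)&(P[...,2]<.08)&(np.hypot(P[...,0]-.479,P[...,1]-.372)<.04)]; print('spool',cv2.minEnclosingCircle(q[:,:2].astype(np.float32)),len(q),np.median(q[:,2]))
E
python3 plan.py ".4235 .0349 .050 95"
```

```text
spool ((0.4784145653247833, 0.3715308606624603), 0.018487850204110146) 358 0.06675080309000925
clock 24.68 at [0.4226 0.0348 0.161 ] phi 95.05 open 0.596 grip 0.0 F [-0.7 -0.5  0.7] j1,j6 [ 0.02 -0.07]
[0.     0.0009 0.111  0.0008]
```

```bash
python3 -m jog '[[[0,0.001,0.06,0,-0.2],[0,0.001,0.09,0,-0.2],[0,0.001,0.11,0,-0.2],[0,0.001,0.11,0,-0.2],[0,0.001,0.11,0,-0.2],[0,0.001,0.11,0,0.3],[0,0.001,0.11,0,1],[0,0.001,0.11,0,1],[0,0.001,0.11,0,1],[0,0.001,0.11,0,1]]]'; python3 plan.py ".4235 .0349 .18 95" ".5042 .3005 .18 109.6"
```

```text
clock: 25.92
eef_pos: [0.4242, 0.0343, 0.0525]
eef_rot: [2.122, 2.315, 0.002]
ft_force: [-1.6, 0.2, 6.6]
opening: 0.403
grip_force: 59.3
clock 25.93 at [0.4242 0.0343 0.0525] phi 94.98 open 0.403 grip 59.3 F [-1.6  0.2  6.6] j1,j6 [ 0.02 -0.07]
[ 0.0006 -0.0006 -0.1275 -0.0003]
[ 0.2576  0.1035 -0.     -0.2548]
```

```bash
python3 -m jog '[[[0,0,-0.06,0,1],[0,0,-0.12,0,1],[0.13,0.052,-0.125,-0.12,1],[0.13,0.052,-0.125,-0.12,1],[0.258,0.103,-0.125,-0.255,1],[0.258,0.103,-0.125,-0.255,1],[0.258,0.103,-0.125,-0.255,1],[0.258,0.103,-0.125,-0.255,1],[0.258,0.103,-0.125,-0.255,1],[0.258,0.103,-0.125,-0.255,1]]]'>/dev/null; python3 -m jog '[[[0,0,0,0,1],[0,0,0,0,1],[0,0,0,0,1]]]'>/dev/null;  python3 plan.py ".5042 .3005 .0565 109.6"
```

```text
clock 27.55 at [0.5037 0.3001 0.1762] phi 109.58 open 0.407 grip 60.2 F [-0.4  0.3 -0.5] j1,j6 [0.49 0.15]
[ 0.0002  0.0006  0.1197 -0.0003]
```

```bash
python3 -m jog '[[[0,0,0.05,0,1],[0,0,0.09,0,1],[0,0,0.112,0,1],[0,0,0.118,0,1],[0,0,0.12,0,1],[0,0,0.12,0,1],[0,0,0.12,0,1]]]'; python3 -m jog '[[[0,0,0,0,-0.2],[0,0,0,0,-0.2],[0,0,0,0,-0.2],[0,0,-0.03,0,-0.2],[0,0,-0.08,0,-0.2],[0,0,-0.12,0,-0.2],[0,-0.1,-0.14,0,-0.2],[-0.1,-0.1,-0.14,0,-0.2],[-0.2,-0.1,-0.14,0,-0.2],[-0.2,-0.1,-0.14,0,-0.2]]]'; python3 -m jog '[[[0,0,0,0,-0.2],[0,0,0,0,-0.2],[0,0,0,0,-0.2],[0,0,0,0,-0.2]]]' >/dev/null
python3 - <<'E'
from h import *
c=cap('top'); P=cloud(c); save(c,'pics/t5.png')
for n,x,y,l,h in [('spool',.479,.372,.058,.08),('jar',.504,.3,.066,.09)]:
    q=P[(P[...,2]>l)&(P[...,2]<h)&(np.hypot(P[...,0]-x,P[...,1]-y)<.03)]; print(n,cv2.minEnclosingCircle(q[:,:2].astype(np.float32)),len(q),np.median(q[:,2]))
q=P[(P[...,2]>.05)&(P[...,2]<.07)&(np.hypot(P[...,0]-.633,P[...,1]+.0145)<.12)&(P[...,0]>.55)]; print('lid',cv2.minAreaRect(q[:,:2].astype(np.float32)),np.median(q[:,2]))
E
```

```text
clock: 28.42
eef_pos: [0.5041, 0.3004, 0.057]
eef_rot: [1.811, 2.567, 0.002]
ft_force: [0.0, 0.1, -0.9]
opening: 0.397
grip_force: 60.4
clock: 29.68
eef_pos: [0.4724, 0.0941, 0.1963]
eef_rot: [1.809, 2.567, 0.001]
ft_force: [1.3, -0.3, 0.8]
opening: 0.599
grip_force: 0.0
spool ((0.4784184992313385, 0.37158820033073425), 0.018591564148664474) 357 0.06704320858261181
jar ((0.5036624073982239, 0.3018939793109894), 0.016812799498438835) 172 0.07485215336720785
lid ((0.6332518458366394, -0.014200054109096527), (0.13075433671474457, 0.1702718734741211), 4.914887428283691) 0.05878245624114309
```

View pics/t5.png

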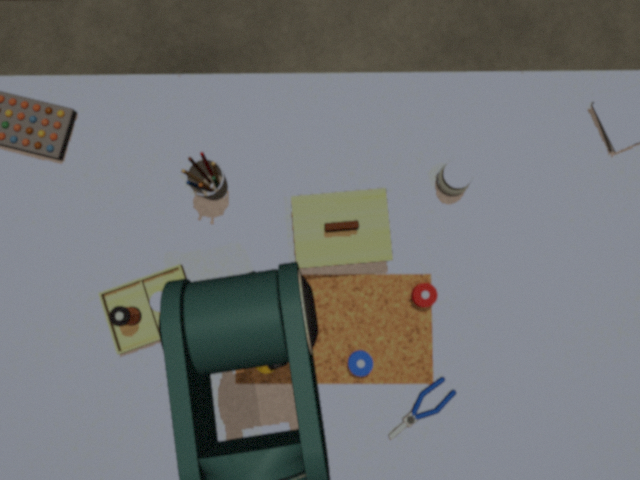

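Lid is home at (341,226) and the spool stands in the tray at (120,316). The jar is partly hidden by the arm, but depth puts its top at the height of a jar on the tray floor, within about 2 mm of its cell's centre. Nothing is being touched, so I'm handing in.

```bash
python3 -c "
from workcell import close_job
print(close_job())"
```

```text
the job is handed in; nothing more can be done
None
```

I've handed in the job at about 30 s of the 118 s limit: by my last camera measurements both kits are packed, the lid is fully home and the cup and paste jar weren't touched, but the hand-in returned no verdict.

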